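# Kit up the turned parts

### The arm

A 6-joint arm with a two-finger parallel gripper is mounted at the origin on the work surface. World frame = base frame: x ahead of the robot, y to its left, z up, the work surface at z = 0. Lengths are in m, angles in rad, forces in N, time in s.
With the tool pointing down it reaches from about 0.15 to 0.775 m from the base axis. Payload 6.1 kg.
Tool frame: the origin (TCP) lies on the centre line of the jaws, within the pads' length; the fingertips stand 22 mm ahead of it and the grasp point (between the pads) lies 3 mm ahead of it (r.tcp_to_tips is the distance from the TCP to the fingertips, in m); x points along the fingers, z is the direction in which the jaws open and shut, and the axes are right-handed (so a half turn about x gives the same grasp; the last joint's range is limited). The gripper opens to 85 mm and grips with 20 to 120 N. Pads are 22 mm wide; open, the fingers measure 114 mm over their backs; the gripper's body (76 mm by 85 mm) begins 54 mm behind the grasp point. The pads swing forward as they close: fully open they stand 13 mm farther back than shut.
Start: joints at [-1.283, 0.126, -0.04, 1.405, 0, 1.571], TCP at [0.149, -0.503, 0.253] pointing down, gripper open.
Joint ranges: [-2.72, 2.72], [-0.95, 1.95], [-1.27, 1.35], [-1.78, 2.02], [-1.46, 1.47], [-3.14, 3.14]. Speed limits (rad/s): [2.39, 2.39, 3.01, 3.14, 3.14, 3.14].

### API

Orientations are given as a rotation vector (axis times angle).
In Python, from plant import r gives the robot as it stands. The module is installed in compiled form; this text tells all that it offers.
- The arm moves only by the shell command python3 -m crank 'ROWS' [FORCE]. ROWS is text: rows parted by semicolons, each of 7 numbers parted by spaces: the shift along the tool's x, y, z in m, then the turn, a rotation vector about the tool's x, y, z in degrees, then the opening in per cent of the stroke, from 0 (shut) to 100 (fully open). In form: tx ty tz ax ay az claw; .... A call has 1 to 12 rows; each row is the pose to reach, as a shift and turn from the pose commanded when the call began, along the tool's axes at that moment; what a row does not reach only later rows make up. A row lasts 1/10 s, in which the tool goes at most 50 mm and 8.59 degrees, less where a joint would pass 70% of its speed; a pose out of reach is approached as far as the arm can. A call with a gripper value outside its range is refused whole. The fingers move at their own pace and stop on an object; FORCE is the grip in N (left out, the last holds). Time passes only in rows, so rows that repeat a pose let the fingers close. It gives the time, the measured TCP pose, the force and the opening at its end, in the units of the state.
- r.sense(): the state, without advancing time (a new reading comes with each control period).
- r.read_camera(name): name is "scene" or "top" or "wrist"; returns (picture, depth): 480x640x3 uint8, red, green, blue; 480x640 float32, m along the optical axis (not along the pixel's ray), 0 where there is no reading.
- r.camera_model(name): a dict with "fx", "fy", "cx", "cy" (pixels), "R" (3x3) and "t" (3): a world point X has camera coordinates R X + t. Camera axes: x right, y down, z forward; pixel columns grow to the right and rows downward; lengths in m; the calibration is good to about 2 mm. The wrist camera is an equidistant fisheye: a pixel r from the principal point sees the ray r / f radians off the axis. A picture is of the moment at which its call begins: read the wrist's pose just before it. camera_model takes no time and is no camera call; for the wrist camera it gives the pose at the moment of the call.
- r.hand_in(): hands the job in, once; it reports no verdict.
The state is a dict: "clock": time; "q": joint angles; "dq": joint speeds; "joint_torque": joint torques, N m; "ee_pos": TCP position; "tcp_rot": TCP orientation; "wrist_force": force on the tool from outside, world axes, zero at the start; "ft_torque": the same for the moment, N m; "finger_gap": opening from 0.0 (shut) to 1.0 (fully open).
Only numpy, scipy, OpenCV 4.12 (cv2) and the standard library are available. Lean on these libraries where they do the work, as an engineer would, in place of code of your own. Each camera call takes 0.05 s, during which the arm holds its last target. There are 200 camera calls.

### The job

Pack the four finished turned parts into the kit caddy, each in the holder made for it: the round foot in the round well, the spindle lying along the trough between its two rails, the ring over the peg, and the knob standing on its foot in the small square well, all seated fully on the holder floors. Leave the two rough blanks that have not been turned yet (the plain square stick and the eight-sided disc) where they lie.

Things in the scene. Friction and masses are not known exactly. Their poses are not given: they have to be found in the camera images.
- foot: Turned lamp foot: round wooden disc, 60 mm diameter, rim 26 mm high, with a raised round stub 24 mm across in the middle, 34 mm high in all; about 70 g. Upright on the table. Origin: centre of its underside, z up. Grip it across the rim.
- spindle: Short turned wooden spindle lying on its side, 80 mm long: a 24 mm square block 18 mm long at each end, a round bead 24 mm in diameter and 22 mm long in the middle, and thin 15 mm necks between; about 40 g. Origin: its centre, 12 mm above what it lies on; x runs along its length, z up.
- ring: Turned wooden ring standing as a short tube: 48 mm outside, 30 mm bore, 26 mm high; about 40 g. Origin: centre of its underside, z up.
- knob: Turned wooden drawer knob standing on its foot: foot 26 mm across, narrow neck, round head 38 mm across whose widest band is from 20 to 28 mm above the underside, 36 mm high in all; about 30 g. Origin: centre of its underside, z up.
- stick_blank: Rough blank to be left alone: plain square wooden stick, 80 x 24 x 24 mm, no turned beads. Origin: centre of its underside, x along its length.
- octagon_blank: Rough blank to be left alone: flat-topped eight-sided wooden disc, 60 mm across flats, 26 mm high, no stub. Origin: centre of its underside.
- disc_well: Holder for the foot: a round well 76 mm in diameter and 6 mm deep in its middle. Wood, light on a dark floor, 98 mm square, fixed in the caddy (fixed tray 212 mm square, rim 20 mm above the table) with the other three, two by two, 100 mm between centres; which sits where varies. Origin: centre of its underside, 5 mm above the table; the floor a part rests on is 6 mm above it.
- trough: Holder for the spindle: two 6 mm high rails, 28 mm wide, leave a trough 42 mm wide along its x axis through the middle, open at both ends. Wood, light on a dark floor, 98 mm square, fixed in the caddy (fixed tray 212 mm square, rim 20 mm above the table) with the other three, two by two, 100 mm between centres; which sits where varies. Origin: centre of its underside, 5 mm above the table; the floor a part rests on is 6 mm above it.
- peg_holder: Holder for the ring: one upright round peg, 12 mm in diameter, in the middle, rising 24 mm above the floor (30 mm above the origin). Wood, light on a dark floor, 98 mm square, fixed in the caddy (fixed tray 212 mm square, rim 20 mm above the table) with the other three, two by two, 100 mm between centres; which sits where varies. Origin: centre of its underside, 5 mm above the table; the floor a part rests on is 6 mm above it.
- square_well: Holder for the knob: a 44 mm square well, 6 mm deep, in its middle. Wood, light on a dark floor, 98 mm square, fixed in the caddy (fixed tray 212 mm square, rim 20 mm above the table) with the other three, two by two, 100 mm between centres; which sits where varies. Origin: centre of its underside, 5 mm above the table; the floor a part rests on is 6 mm above it.
Things that resemble listed ones, but are neither listed nor needed, are in the scene too. What is shaped like the foot but orange or purple is not meant.

How it is judged:
By the outcome, as a careful person would: the job done as asked, in the order asked, and still so for the second after the job is handed in, with the robot touching nothing.
It also fails if it takes over 106 s, if anything falls off the work surface, if the arm or the gripper's body presses on something with over 40 N, if the wrist force passes 120 N, or if a joint passes its speed limit or range.

## Working session

There is one attempt and no reset: what is moved stays moved. The work goes in short steps, Python scripts to look and compute and a shell command to move; the robot and the scene stay as the last step left them, time stands still between calls to the robot, and variables do not carry over. Pictures are saved under pics/ and viewed, about 12 in all and at most 16, crops included, and the job is handed in when it is done.

```bash
mkdir -p pics; ls; python3 - <<'E'
from plant import r
import cv2,numpy as np
s=r.sense(); print(s)
for n in("scene","top"):
    im,d=r.read_camera(n); cv2.imwrite(f"pics/{n}0.png",im[:,:,::-1]); np.savez(f"{n}0.npz",im=im,d=d,**r.camera_model(n))
    m=r.camera_model(n); print(n,m)
print(r.tcp_to_tips)
E
```

```text
pics
{'clock': 0.0, 'q': array([-1.28298595e+00,  1.26385292e-01, -4.06214958e-02,  1.40538415e+00,
       -1.59765875e-05,  1.57081044e+00]), 'dq': array([-1.79375260e-03, -1.01390884e-04, -8.07454725e-06,  2.55321944e-04,
        1.21853762e-03, -1.24975738e-03]), 'joint_torque': array([-6.92035846e-04, -4.35916328e+01,  3.52923024e+01,  1.74389058e-02,
        9.53186645e-05, -1.49018973e-05]), 'ee_pos': array([ 0.14891336, -0.50305054,  0.25251948]), 'tcp_rot': array([ 0.9955951 ,  1.33303125, -0.99403008]), 'wrist_force': array([-0.32423538,  0.01638226,  0.49740381]), 'ft_torque': array([ 0.00849463, -0.00747471, -0.01231739]), 'finger_gap': 1.0025216028174988}
scene {'fx': 456.3754188361707, 'fy': 456.3754188361707, 'cx': 318.7593268842242, 'cy': 231.38882698273449, 'R': array([[ 0.8295198 ,  0.55831661,  0.01339618],
       [ 0.34698505, -0.49644153, -0.79570546],
       [-0.43760516,  0.66470171, -0.6055356 ]]), 't': array([-0.43846853, -0.17305031,  1.30267467])}
top {'fx': 440.0425210623556, 'fy': 440.0425210623556, 'cx': 317.17227799485784, 'cy': 236.43238838571335, 'R': array([[ 0.00723337, -0.99995898, -0.00545111],
       [-0.97953023, -0.00598874, -0.20120801],
       [ 0.20116711,  0.00679494, -0.97953337]]), 't': array([-0.01564387,  0.53613414,  0.69510544])}
0.022
```

View pics/top0.png

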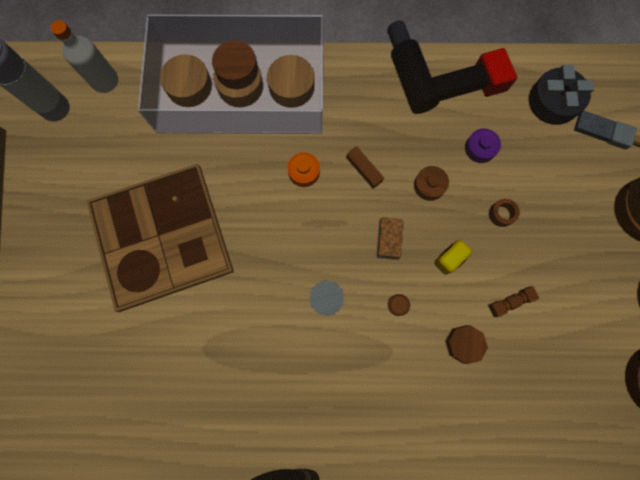

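View pics/scene0.png

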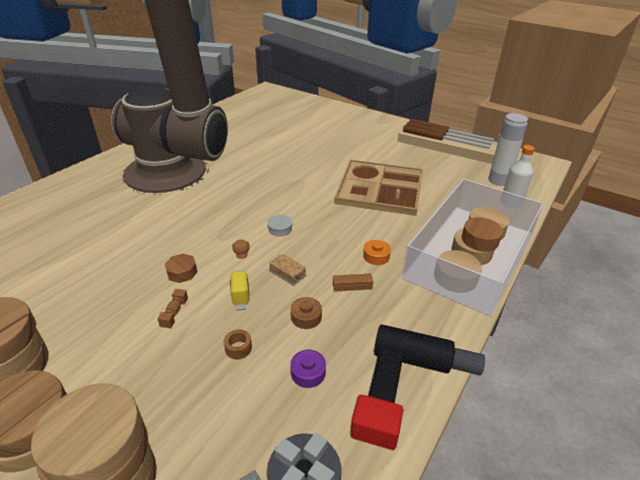

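```bash
cat > h.py <<'E'
import cv2,numpy as np
from plant import r
from scipy.spatial.transform import Rotation as Ro
def cast(m,uv,z):
    "pixels (N,2) of a pinhole camera onto the plane at height z"
    uv=np.atleast_2d(np.float64(uv)); R,t=m["R"],m["t"]
    d=np.c_[(uv[:,0]-m["cx"])/m["fx"],(uv[:,1]-m["cy"])/m["fy"],np.ones(len(uv))]@R
    c=-R.T@t; return c+d*((z-c[2])/d[:,2])[:,None]
def castw(m,uv,z):
    "the same for the fisheye"
    uv=np.atleast_2d(np.float64(uv)); p=np.c_[(uv[:,0]-m["cx"])/m["fx"],(uv[:,1]-m["cy"])/m["fy"]]
    a=np.linalg.norm(p,axis=1)+1e-9; d=np.c_[p*(np.sin(a)/a)[:,None],np.cos(a)]@m["R"]
    c=-m["R"].T@m["t"]; return c+d*((z-c[2])/d[:,2])[:,None]
def go(x,y,z,yaw):
    """shift and turn (tool axes, mm, deg) to TCP x,y,z, pointing down, jaws opening along
    world angle yaw (deg, mod 180)"""
    s=r.sense(); T=Ro.from_rotvec(s["tcp_rot"]).as_matrix()
    best=None
    for k in(0,180):
        a=np.radians(yaw+k); X=np.array([0,0,-1.]); Z=np.array([np.cos(a),np.sin(a),0]); 
        G=np.c_[X,np.cross(Z,X),Z]; v=np.degrees(Ro.from_matrix(T.T@G).as_rotvec())
        q6=np.degrees(s["q"][5])
        if best is None or np.linalg.norm(v)<np.linalg.norm(best): best=v
    print("shift",np.round(T.T@(np.array([x,y,z])-s["ee_pos"]),4),"turn",best.round(1),"q6",q6.round(0),"t",round(s["clock"],2))
E
python3 - <<'E'
from h import *
m=dict(np.load("top0.npz")); im=m["im"]
hsv=cv2.cvtColor(im,cv2.COLOR_RGB2HSV)
px={"foot":(432,183,.026),"ring":(505,212,.026),"spindle":(515,301,.024),"knob":(399,305,.036),"oct":(467,344,.026),"stick":(365,167,.024)}
print(im[180,445],im[301,515],im[305,399],im[250,350],im[212,480])
b=im.astype(int)
mask=((b[:,:,0]<105)&(b[:,:,0]>b[:,:,2]+12)&(b[:,:,1]<75)).astype(np.uint8)
cs,_=cv2.findContours(mask,cv2.RETR_EXTERNAL,cv2.CHAIN_APPROX_NONE)
for c in cs:
    if cv2.contourArea(c)<150: continue
    (u,v),(w,h),a=cv2.minAreaRect(c); bx=cv2.boxPoints(((u,v),(w,h),a))
    P=cast(m,[(u,v)],.026)[0]; Q=cast(m,bx,.026)
    e1=Q[1]-Q[0];e2=Q[2]-Q[1]; 
    L=e1 if np.linalg.norm(e1)>np.linalg.norm(e2) else e2
    print(np.round((u,v)),cv2.contourArea(c),P.round(3),"sizes",np.linalg.norm(e1).round(3),np.linalg.norm(e2).round(3),"long axis",np.degrees(np.arctan2(L[1],L[0])).round(1))
E
```

```text
[73 41 20] [81 49 21] [84 50 21] [118  97  62] [124 103  63]
[285. 474.] 186.5 [0.156 0.037 0.026] sizes 0.109 0.016 long axis -89.5
[632. 378.] 588.0 [ 0.305 -0.533  0.026] sizes 0.025 0.094 long axis 172.1
[466. 344.] 1191.5 [ 0.359 -0.263  0.026] sizes 0.063 0.067 long axis -121.2
[398. 304.] 363.0 [ 0.424 -0.152  0.026] sizes 0.036 0.036 long axis -89.6
[513. 301.] 660.5 [ 0.431 -0.348  0.026] sizes 0.088 0.026 long axis -66.1
[389. 239.] 744.0 [ 0.539 -0.14   0.026] sizes 0.073 0.043 long axis -6.2
[504. 212.] 652.5 [ 0.588 -0.344  0.026] sizes 0.056 0.05 long axis -89.7
[626. 209.] 1164.5 [ 0.595 -0.563  0.026] sizes 0.047 0.119 long axis 172.1
[431. 183.] 906.0 [ 0.642 -0.217  0.026] sizes 0.068 0.058 long axis -36.8
[158. 238.] 13767.0 [0.538 0.271 0.026] sizes 0.223 0.218 long axis -70.8
[364. 167.] 665.0 [ 0.672 -0.097  0.026] sizes 0.031 0.084 long axis -142.1
[  3. 186.] 332.5 [0.633 0.561 0.026] sizes 0.011 0.225 long axis -171.5
[292.  93.] 420.0 [0.819 0.037 0.026] sizes 0.087 0.054 long axis -80.0
[187.  83.] 703.0 [0.839 0.24  0.026] sizes 0.094 0.098 long axis -171.5
[453.  66.] 561.5 [ 0.879 -0.271  0.026] sizes 0.234 0.162 long axis -74.2
[152.  75.] 929.0 [0.857 0.307 0.026] sizes 0.14 0.035 long axis -0.2
[236.  73.] 2537.5 [0.861 0.146 0.026] sizes 0.09 0.145 long axis -163.7
```

```bash
python3 - <<'E'
import cv2
im=cv2.imread("pics/top0.png"); a=im[130:370,340:560]; b=im[155:320,80:240]
b=cv2.resize(b,(400,412),interpolation=cv2.INTER_CUBIC); a=cv2.resize(a,(400,436),interpolation=cv2.INTER_CUBIC)
b=cv2.copyMakeBorder(b,0,24,0,0,0); cv2.imwrite("pics/crop1.png",cv2.convertScaleAbs(cv2.hconcat([a,b]),alpha=1.6))
E
```

```text
(no output)
```

View pics/crop1.png

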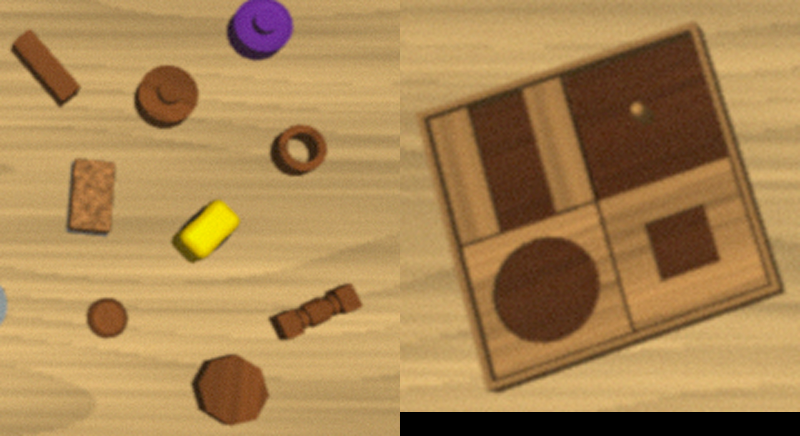

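The top picture and crop show the parts clearly. There are several lookalikes:
- **Foot:** wood-coloured with a stub at (432,183). The orange one (304,169) and purple one (484,145) are the wrong colour, and the disc at (467,344) is eight-sided with no stub.
- **Spindle:** (514,301), with bead and necks. (365,167) is the plain stick.
- **Ring:** (505,212).
- **Knob:** (399,305), and the scene view shows its head on a neck.
- **Holders:** trough upper left, peg upper right, round well lower left, square well lower right.

```bash
python3 - <<'E'
from h import *
m=dict(np.load("top0.npz")); b=m["im"].astype(int)
mask=((b[:,:,0]<105)&(b[:,:,0]>b[:,:,2]+12)&(b[:,:,1]<75)).astype(np.uint8)
cs,_=cv2.findContours(mask,cv2.RETR_EXTERNAL,cv2.CHAIN_APPROX_NONE)
for n,u,v,z in(("foot",432,183,.013),("ring",505,212,.013),("spindle",515,301,.012),("knob",399,305,.024),("tray",160,237,.018)):
    c=max((c for c in cs if cv2.pointPolygonTest(c,(u,v),True)>-8),key=cv2.contourArea)
    P=cast(m,c[:,0],z)[:,:2].astype(np.float32); (cx,cy),(w,h),a=cv2.minAreaRect(P); B=cv2.boxPoints(((cx,cy),(w,h),a))
    print(n,np.round((cx,cy,w,h,a),4), "circle",np.round(cv2.minEnclosingCircle(P)[0],4))
    if n=="tray": print(B.round(3))
# wells (dark), cast on the floor plane
g=(b[:,:,0]<64).astype(np.uint8); g=cv2.erode(g,np.ones((3,3)))
n,_,st,ce=cv2.connectedComponentsWithStats(g)
for i in range(1,n):
    if 80<ce[i][0]<240 and 160<ce[i][1]<310 and st[i][4]>60: print(ce[i].round(),st[i][4],cast(m,[ce[i]],.012)[0].round(4))
print("peg tip",cast(m,[(175.5,199)],.035)[0].round(4))
go(.62,-.217,.2,29); print(r.camera_model("wrist"))
E
```

```text
foot [ 0.6465 -0.2204  0.0589  0.0691 53.2062] circle [ 0.6461 -0.221 ]
ring [ 0.5913 -0.3499  0.0506  0.0571  0.3223] circle [ 0.5928 -0.3492]
spindle [ 0.4316 -0.3546  0.0267  0.0884 23.7842] circle [ 0.432  -0.3544]
knob [ 4.24000e-01 -1.52400e-01  3.61000e-02  3.60000e-02  8.85611e+01] circle [ 0.4243 -0.1523]
tray [ 0.5434  0.2719  0.2157  0.2153 19.9647] circle [0.5439 0.2722]
[[0.405 0.336]
 [0.479 0.134]
 [0.682 0.208]
 [0.608 0.41 ]]
[177. 201.] 2606 [0.6102 0.2463 0.012 ]
[124. 218.] 1016 [0.5764 0.3409 0.012 ]
[192. 251.] 432 [0.5162 0.212  0.012 ]
[138. 271.] 1171 [0.4809 0.3065 0.012 ]
peg tip [0.6068 0.2411 0.035 ]
shift [ 0.0528  0.5329 -0.1405] turn [77.5 -0.1  0.1] q6 90.0 t 0.1
{'fx': 371.64829954431775, 'fy': 371.64829954431775, 'cx': 323.47460297756834, 'cy': 244.8901139371225, 'R': array([[ 0.28379689, -0.95888323, -0.00150633],
       [-0.91389813, -0.27095768,  0.30227825],
       [-0.29025769, -0.084409  , -0.95321854]]), 't': array([-0.523823  , -0.03940289,  0.38035256])}
```

```bash
python3 -c "
from h import *
go(.645,-.22,.2,20);go(.645,-.22,.2,200)"
```

```text
shift [ 0.0528  0.556  -0.1306] turn [86.5 -0.1  0.1] q6 90.0 t 0.1
shift [ 0.0528  0.556  -0.1306] turn [86.5 -0.1  0.1] q6 90.0 t 0.1
```

```bash
python3 - <<'E'
s=open("h.py").read()
i=s.index("    best=None"); s=s[:i]+'''    a=np.radians(yaw); X=np.array([0,0,-1.]); Z=np.array([np.cos(a),np.sin(a),0])
    v=np.degrees(Ro.from_matrix(T.T@np.c_[X,np.cross(Z,X),Z]).as_rotvec()); t=(v[0]+90)%180-90
    dq=np.degrees(np.arctan2(y,x)-s["q"][0]); q6=np.degrees(s["q"][5])
    print("shift",np.round(T.T@(np.array([x,y,z])-s["ee_pos"]),4),"turn|q6 after",[(round(k,1),round(k+q6+dq)) for k in(t-180,t,t+180) if abs(k+q6+dq)<175],
      "t",round(s["clock"],2),"F",s["wrist_force"].round(1),"gap",round(s["finger_gap"],3),"pos",s["ee_pos"].round(4))
'''
open("h.py","w").write(s)
E
python3 -c "
from h import *
go(.645,-.22,.2,20)"
python3 -m crank '0 .556 -.1306 -93.5 0 0 100;0 .556 -.1306 -93.5 0 0 100;0 .556 -.1306 -93.5 0 0 100;0 .556 -.1306 -93.5 0 0 100;0 .556 -.1306 -93.5 0 0 100;0 .556 -.1306 -93.5 0 0 100;0 .556 -.1306 -93.5 0 0 100;0.02 .556 -.1306 -93.5 0 0 100;.053 .556 -.1306 -93.5 0 0 100;.053 .556 -.1306 -93.5 0 0 100;.053 .556 -.1306 -93.5 0 0 100;.053 .556 -.1306 -93.5 0 0 100'
python3 -m crank '0 0 0 0 0 0 71;0 0 0 0 0 0 71;0 0 0 0 0 0 71;0 0 0 0 0 0 71'
python3 - <<'E'
from h import *
go(.645,-.22,.2,20)
m=r.camera_model("wrist"); im,d=r.read_camera("wrist"); np.savez("w1.npz",im=im,d=d,**m); cv2.imwrite("pics/w1.png",im[:,:,::-1])
E
```

```text
shift [ 0.0528  0.556  -0.1306] turn|q6 after [(np.float64(-93.5), 51)] t 0.1 F [1.3 0.1 0.7] gap 0.999 pos [ 0.1489 -0.5031  0.2526]
clock: 1.3
ee_pos: [0.6472, -0.2178, 0.1976]
tcp_rot: [-0.277, 1.555, 0.279]
wrist_force: [-0.3, -1.8, 0.4]
finger_gap: 1.001
clock: 1.7
ee_pos: [0.6443, -0.2213, 0.2012]
tcp_rot: [-0.273, 1.553, 0.272]
wrist_force: [-0.1, -0.8, -0.1]
finger_gap: 0.708
shift [0.0012 0.001  0.0011] turn|q6 after [(np.float64(-180.1), -129), (np.float64(-0.1), 51)] t 1.7 F [-0.1 -0.8 -0.1] gap 0.708 pos [ 0.6443 -0.2213  0.2012]
```

View pics/w1.png

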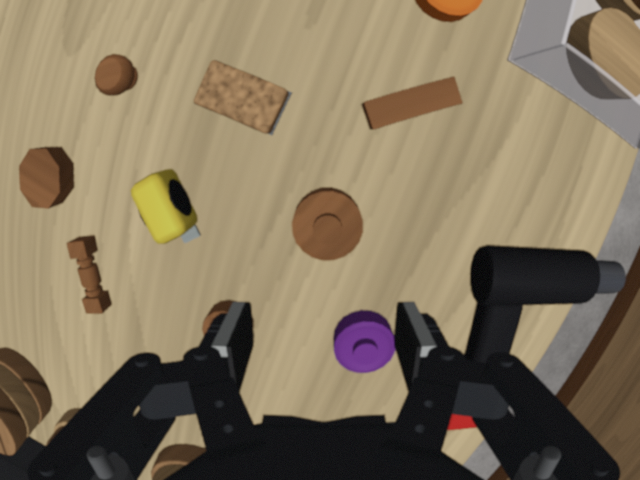

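The wrist view shows the foot at (328,223) with its stub and the purple one at (365,340). The fingertips are at (240,304) and (406,304).

```bash
cat >> h.py <<'E'
def world(m,u,v,d):
    "fisheye pixel and depth to a world point"
    p=np.array([(u-m["cx"])/m["fx"],(v-m["cy"])/m["fy"]]); a=np.linalg.norm(p)
    return m["R"].T@(np.r_[p/a*np.tan(a)*d,d]-m["t"])
def blob(m,u,v,z):
    "brown blob about pixel (u,v) of a wrist view: minAreaRect of its outline on the plane z"
    hsv=cv2.cvtColor(m["im"],cv2.COLOR_RGB2HSV); g=((hsv[:,:,1]>115)&(hsv[:,:,2]<165)&(hsv[:,:,2]>35)&(hsv[:,:,0]<16)).astype(np.uint8)
    g=cv2.morphologyEx(g,cv2.MORPH_OPEN,np.ones((3,3)))
    cs,_=cv2.findContours(g,cv2.RETR_EXTERNAL,cv2.CHAIN_APPROX_NONE); c=max(cs,key=lambda c:cv2.pointPolygonTest(c,(u,v),True))
    P=castw(m,c[:,0],z)[:,:2].astype(np.float32); (cx,cy),(w,h),a=cv2.minAreaRect(P); print("blob px",c[:,0].mean(0).round(),"xy",round(cx,4),round(cy,4),"size",round(w,4),round(h,4),"ang",round(a,1))
E
python3 - <<'E'
from h import *
m=dict(np.load("w1.npz")); print(m["im"][240,310],m["im"][280,90],m["im"][240,400])
for z in(.013,.026): blob(m,328,235,z)
d=m["d"]
for u,v in((240,304),(240,310),(243,307),(406,304),(404,310),(400,306),(410,306)):
    print(u,v,d[v,u],world(m,u,v,d[v,u]).round(4))
E
```

```text
[122  84  54] [121  84  53] [160 144 113]
blob px [327. 224.] xy 0.648 -0.222 size 0.059 0.0632 ang 19.9
blob px [327. 224.] xy 0.6467 -0.2189 size 0.0565 0.0605 ang 19.9
240 304 0.14477944 [ 0.6092 -0.2219  0.1914]
240 310 0.1396122 [ 0.6102 -0.2214  0.1968]
243 307 0.14172976 [ 0.6108 -0.2209  0.1945]
406 304 0.14529394 [ 0.6717 -0.1995  0.1909]
404 310 0.14059396 [ 0.67   -0.2002  0.1959]
400 306 0.1426517 [ 0.6687 -0.2     0.1936]
410 306 0.14264637 [ 0.6726 -0.1987  0.1936]
```

```bash
python3 -c "
from h import *
go(.6475,-.2205,.020,20)"
```

```text
shift [ 0.1813 -0.0002  0.0031] turn|q6 after [(np.float64(-180.1), -129), (np.float64(-0.1), 51)] t 1.75 F [-0.1 -0.1 -0.5] gap 0.709 pos [ 0.6443 -0.2213  0.2013]
```

```bash
python3 -m crank '.03 0 .003 0 0 0 100;.07 0 .003 0 0 0 100;.11 0 .003 0 0 0 100;.14 0 .003 0 0 0 100;.16 0 .003 0 0 0 100;.175 0 .003 0 0 0 100;.181 0 .003 0 0 0 100;.181 0 .003 0 0 0 100'
python3 -m crank '0 0 0 0 0 0 60;0 0 0 0 0 0 60;0 0 0 0 0 0 60;0 0 0 0 0 0 60;0 0 0 0 0 0 60;0 0 0 0 0 0 60' 40
python3 -m crank '-.03 0 0 0 0 0 60;-.06 0 0 0 0 0 60;-.10 0 0 0 0 0 60;-.13 0 0 0 0 0 60;-.13 0 0 0 0 0 60;-.13 0 0 0 0 0 60'
python3 - <<'E'
from h import *
go(.4800,.304,.15,20)
im,d=r.read_camera("wrist"); cv2.imwrite("pics/w2.png",im[:,:,::-1])
E
```

```text
clock: 2.55
ee_pos: [0.6476, -0.2196, 0.0193]
tcp_rot: [-0.273, 1.554, 0.273]
wrist_force: [-0.3, 0.3, 0.3]
finger_gap: 1.002
clock: 3.15
ee_pos: [0.649, -0.2197, 0.0214]
tcp_rot: [-0.275, 1.551, 0.272]
wrist_force: [-0.8, -0.2, 6.4]
finger_gap: 0.685
clock: 3.75
ee_pos: [0.6484, -0.2194, 0.1503]
tcp_rot: [-0.275, 1.552, 0.273]
wrist_force: [-0.0, -0.4, -1.1]
finger_gap: 0.686
shift [-4.000e-04  5.494e-01  2.070e-02] turn|q6 after [(np.float64(-180.0), -78), (np.float64(-0.0), 102)] t 3.75 F [-0.  -0.4 -1.1] gap 0.686 pos [ 0.6484 -0.2194  0.1503]
```

View pics/w2.png

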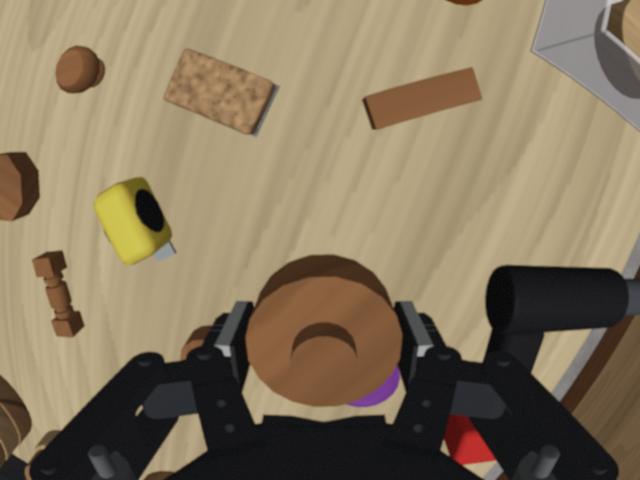

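The foot is held at (325,330), level and central. A 6 N push while closing hints that the tips may have touched the table, so I'll measure the foot's height in the grip.

```bash
python3 - <<'E'
from h import *
m=r.camera_model("wrist"); im,d=r.read_camera("wrist"); s=r.sense(); print(s["ee_pos"],s["wrist_force"])
for u,v in((270,310),(280,350),(375,310),(325,380),(325,350),(240,303),(235,310),(407,303),(325,302)): print(u,v,world(m,u,v,d[v,u]).round(4))
E
```

```text
[ 0.64727394 -0.21906395  0.14789234] [ 0.0971919   0.51956519 -1.82497263]
270 310 [ 0.6243 -0.2095  0.1543]
280 350 [ 0.6328 -0.2258  0.1524]
375 310 [ 0.6592 -0.1972  0.1536]
325 380 [ 0.6513 -0.2272  0.1607]
325 350 [ 0.6464 -0.2139  0.1618]
240 303 [ 0.6124 -0.2195  0.1388]
235 310 [ 0.6117 -0.22    0.1445]
407 303 [ 0.6755 -0.197   0.1377]
325 302 [ 0.6418 -0.2012  0.1514]
```

```bash
python3 -m crank '0 .04 .002 0 0 0 60;0 .09 .004 0 0 0 60;0 .14 .006 0 0 0 60;0 .19 .008 0 0 0 60;0 .24 .01 0 0 0 60;0 .29 .012 0 0 0 60;0 .34 .014 0 0 0 60;0 .39 .016 0 0 0 60;0 .44 .018 0 0 0 60;0 .49 .02 0 0 0 60;0 .53 .0207 0 0 0 60;0 .5494 .0207 0 0 0 60'
python3 -m crank '0 0 0 0 0 0 60;0 0 0 0 0 0 60;0 0 0 0 0 0 60'
python3 - <<'E'
from h import *
m=r.camera_model("wrist"); im,d=r.read_camera("wrist"); np.savez("w3.npz",im=im,d=d,**m);cv2.imwrite("pics/w3.png",im[:,:,::-1])
go(.4800,.304,.032,20)
E
```

```text
clock: 5.05
ee_pos: [0.4773, 0.3066, 0.1474]
tcp_rot: [-0.277, 1.556, 0.276]
wrist_force: [0.5, -0.7, -1.5]
finger_gap: 0.687
clock: 5.35
ee_pos: [0.4795, 0.303, 0.1485]
tcp_rot: [-0.274, 1.555, 0.272]
wrist_force: [-0.0, -0.1, -1.1]
finger_gap: 0.687
shift [0.1168 0.001  0.0008] turn|q6 after [(np.float64(-180.1), -78), (np.float64(-0.1), 102)] t 5.4 F [ 0.5 -0.7 -0.1] gap 0.688 pos [0.4797 0.3029 0.1488]
```

View pics/w3.png

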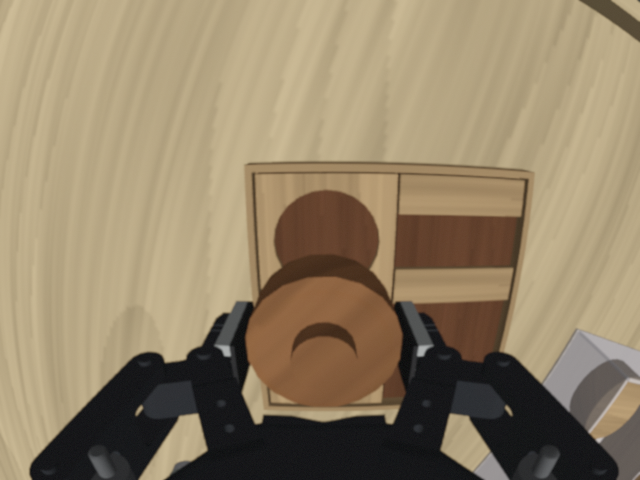

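The view shows the tray with its outer corners at (247,164) and (531,173), the round well under the foot at (327,240), and the trough at right with its axis running left to right.

```bash
python3 - <<'E'
from h import *
m=dict(np.load("w3.npz"))
C=castw(m,[(247,164),(531,173),(265,409)],.020)[:,:2]; print(C.round(4))
e=C[1]-C[0]; u=e/np.linalg.norm(e); v=np.array([-u[1],u[0]]); c=(C[0]+C[1])/2-v*.106
print("len",np.linalg.norm(e),"ang",np.degrees(np.arctan2(u[1],u[0])),"centre",c.round(4))
for n,a,b in(("disc",-.05,.05),("trough",.05,.05),("peg",.05,-.05),("sq",-.05,-.05)): print(n,(c+a*u+b*v).round(4))
E
```

```text
[[0.4115 0.338 ]
 [0.6063 0.4075]
 [0.4832 0.1385]]
len 0.20683583759205343 ang 19.621506231109752 centre [0.5445 0.2729]
disc [0.4806 0.3032]
trough [0.5748 0.3368]
peg [0.6084 0.2426]
sq [0.5142 0.209 ]
```

```bash
python3 -m crank '.03 0 .001 0 0 0 60;.06 0 .001 0 0 0 60;.08 0 .001 0 0 0 60;.095 0 .001 0 0 0 60;.105 0 .001 0 0 0 60;.112 0 .001 0 0 0 60;.1165 0 .001 0 0 0 60;.1165 0 .001 0 0 0 60;.1165 0 .001 0 0 0 60'
python3 -m crank '0 0 0 0 0 0 76;0 0 0 0 0 0 80;0 0 0 0 0 0 80;-.03 0 0 0 0 0 80;-.07 0 0 0 0 0 80;-.11 0 0 0 0 0 80;-.13 0 0 0 0 0 80;-.13 0 0 0 0 0 80;-.13 0 0 0 0 0 80'
python3 - <<'E'
from h import *
m=r.camera_model("wrist"); im,d=r.read_camera("wrist"); np.savez("w4.npz",im=im,d=d,**m);cv2.imwrite("pics/w4.png",im[:,:,::-1])
s=r.sense();print(s["ee_pos"])
go(.432,-.354,.17,24)
for u,v in((290,320),(360,320),(300,380),(350,380),(280,200)): print(u,v,world(m,u,v,d[v,u]).round(4))
E
```

```text
clock: 6.3
ee_pos: [0.4808, 0.3046, 0.0334]
tcp_rot: [-0.273, 1.553, 0.274]
wrist_force: [0.5, 0.3, -1.1]
finger_gap: 0.693
clock: 7.2
ee_pos: [0.4805, 0.3045, 0.1628]
tcp_rot: [-0.274, 1.553, 0.274]
wrist_force: [0.4, -1.0, -1.8]
finger_gap: 0.795
[0.48004238 0.30415364 0.16179115]
shift [-0.0077 -0.6021 -0.2702] turn|q6 after [(np.float64(-184.0), -153), (np.float64(-4.0), 27)] t 7.25 F [ 0.1  0.  -0.1] gap 0.802 pos [0.48   0.3042 0.1618]
290 320 [0.4793 0.2285 0.0175]
360 320 [0.5327 0.2486 0.0187]
300 380 [0.5064 0.1726 0.0185]
350 380 [0.5482 0.1881 0.0189]
280 200 [0.4413 0.3197 0.0171]
```

View pics/w4.png

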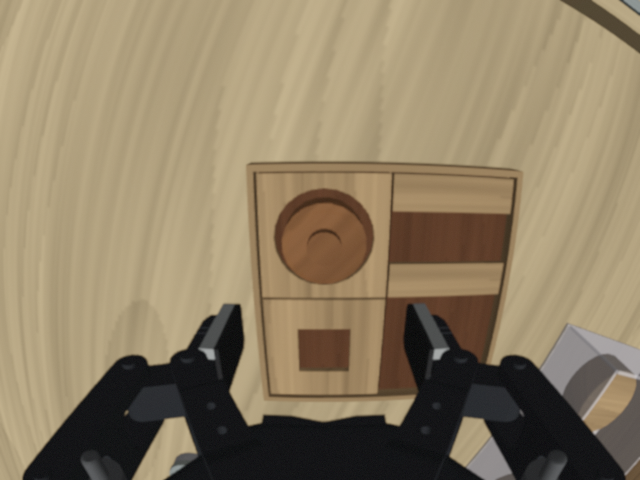

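The foot sits inside the round well at (324,242). I'll check its height, then move to the spindle.

```bash
python3 -m crank '0 -.045 -.02 -1 0 0 80;0 -.09 -.04 -4 0 0 80;0 -.135 -.06 -4 0 0 80;0 -.18 -.08 -4 0 0 80;0 -.225 -.1 -4 0 0 80;0 -.27 -.12 -4 0 0 80;0 -.315 -.14 -4 0 0 80;0 -.36 -.16 -4 0 0 80;0 -.405 -.18 -4 0 0 80;0 -.45 -.2 -4 0 0 80;0 -.495 -.22 -4 0 0 80;0 -.54 -.24 -4 0 0 80'
python3 -m crank '0 -.04 -.02 0 0 0 60;0 -.055 -.028 0 0 0 60;0 -.062 -.03 0 0 0 60;0 -.062 -.03 0 0 0 60;0 -.062 -.03 0 0 0 60'
python3 - <<'E'
from h import *
m=dict(np.load("w4.npz"));d=m["d"]
for u,v in((295,240),(352,240),(324,270),(324,245)): print(u,v,world(m,u,v,d[v,u]).round(4))
m=r.camera_model("wrist"); im,d=r.read_camera("wrist"); np.savez("w5.npz",im=im,d=d,**m);cv2.imwrite("pics/w5.png",im[:,:,::-1])
print(r.sense()["ee_pos"])
hsv=cv2.cvtColor(im,cv2.COLOR_RGB2HSV)
m=dict(np.load("w5.npz"))
p=m["R"]@np.array([.432,-.354,.012])+m["t"]; a=np.arctan2(np.hypot(p[0],p[1]),p[2]); k=a/np.hypot(p[0],p[1])*m["fx"]
uv=(p[0]*k+m["cx"],p[1]*k+m["cy"]); print("expected px",uv); blob(m,*uv,.012)
E
```

```text
clock: 8.45
ee_pos: [0.4382, -0.2867, 0.161]
tcp_rot: [-0.327, 1.548, 0.33]
wrist_force: [0.8, 0.4, 0.5]
finger_gap: 0.798
clock: 8.95
ee_pos: [0.4373, -0.3525, 0.1623]
tcp_rot: [-0.328, 1.546, 0.33]
wrist_force: [1.0, 0.5, 0.2]
finger_gap: 0.6
295 240 [0.4611 0.3001 0.035 ]
352 240 [0.4986 0.3138 0.0353]
324 270 [0.4879 0.2858 0.0349]
324 245 [0.4804 0.3064 0.0444]
[ 0.43749521 -0.35239373  0.16261959]
expected px (np.float64(316.1411930850967), np.float64(233.80244285122237))
blob px [316. 235.] xy 0.4326 -0.3567 size 0.0231 0.0846 ang 23.7
```

View pics/w5.png

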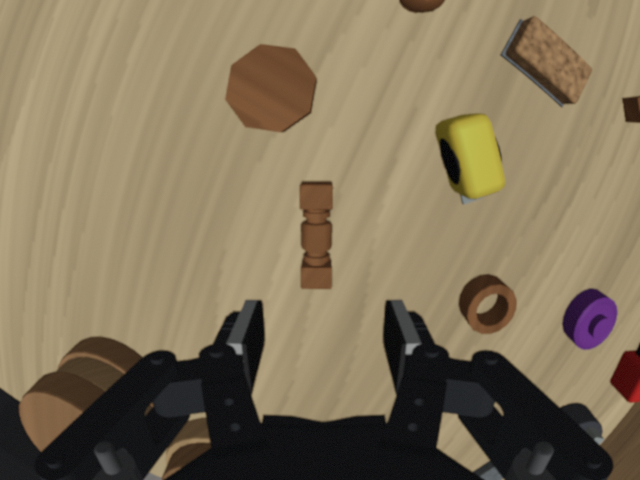

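The spindle is central at (316,235) with its bead and square ends, running vertically in the picture. Before descending I'll measure where the tips stand at a 25 mm gap.

```bash
python3 -m crank '0 0 0 0 0 0 29;0 0 0 0 0 0 29;0 0 0 0 0 0 29;0 0 0 0 0 0 29'
python3 - <<'E'
from h import *
m=r.camera_model("wrist"); im,d=r.read_camera("wrist"); np.savez("w6.npz",im=im,d=d,**m)
s=r.sense(); T=Ro.from_rotvec(s["tcp_rot"]).as_matrix(); print(s["ee_pos"],s["finger_gap"])
# points nearer than 17 cm, ahead of the TCP: how far do the fingers reach along tool x
best=[]
for v in range(270,400,2):
    for u in range(220,430,2):
        if 0<d[v,u]<.19: 
            w=T.T@(world(m,u,v,d[v,u])-s["ee_pos"]); best.append(w)
b=np.array(best); i=np.argsort(-b[:,0])[:400:25]; print(b[i].round(4))
go(.432,-.355,.027,23.8)
E
```

```text
clock: 9.4
ee_pos: [0.4375, -0.3537, 0.163]
tcp_rot: [-0.329, 1.545, 0.329]
wrist_force: [0.1, 1.2, -0.4]
finger_gap: 0.289
[ 0.4373921  -0.35376066  0.16293444] 0.2920232268651728
[[ 0.0208  0.0005  0.0126]
 [ 0.0159  0.0069  0.0229]
 [ 0.0145  0.0114  0.0135]
 [ 0.013   0.0121  0.0149]
 [ 0.0122  0.0116  0.0173]
 [ 0.0109  0.0113  0.0148]
 [ 0.0098 -0.      0.0127]
 [ 0.0087 -0.0032  0.0127]
 [ 0.0073  0.0076 -0.0232]
 [ 0.0064 -0.0067  0.0127]
 [ 0.0057  0.0114  0.0128]
 [ 0.0046  0.0073  0.0246]
 [ 0.0033  0.0117  0.0164]
 [ 0.0025  0.0113 -0.0123]
 [ 0.0016  0.0117 -0.0175]
 [ 0.0009  0.0077 -0.0207]]
shift [ 0.1359  0.0011 -0.0054] turn|q6 after [(np.float64(-179.8), -153), (np.float64(0.2), 27)] t 9.45 F [-1.3 -0.2  0. ] gap 0.292 pos [ 0.4374 -0.3538  0.1629]
```

```bash
python3 -m crank '.02 .001 -.005 0 0 0 60;.05 .001 -.005 0 0 0 60;.08 .001 -.005 0 0 0 60;.105 .001 -.005 0 0 0 60;.12 .001 -.005 0 0 0 60;.13 .001 -.005 0 0 0 60;.137 .001 -.005 0 0 0 60;.137 .001 -.005 0 0 0 60'
python3 -m crank '0 0 0 0 0 0 20;0 0 0 0 0 0 20;0 0 0 0 0 0 20;0 0 0 0 0 0 20;0 0 0 0 0 0 20;0 0 0 0 0 0 20' 40
python3 -m crank '-.03 0 0 0 0 0 20;-.06 0 0 0 0 0 20;-.10 0 0 0 0 0 20;-.13 0 0 0 0 0 20;-.13 0 0 0 0 0 20;-.13 0 0 0 0 0 20'
python3 - <<'E'
from h import *
m=r.camera_model("wrist"); im,d=r.read_camera("wrist"); np.savez("w7.npz",im=im,d=d,**m);cv2.imwrite("pics/w7.png",im[:,:,::-1])
go(.5745,.3365,.157,110)
for u,v in((320,280),(320,290),(320,300),(320,330),(320,340)): print(u,v,world(m,u,v,d[v,u]).round(4))
E
```

```text
clock: 10.25
ee_pos: [0.4321, -0.3549, 0.0253]
tcp_rot: [-0.328, 1.546, 0.329]
wrist_force: [-0.1, -0.2, -0.1]
finger_gap: 0.6
clock: 10.85
ee_pos: [0.4331, -0.3556, 0.0269]
tcp_rot: [-0.33, 1.544, 0.327]
wrist_force: [0.2, 1.0, 5.0]
finger_gap: 0.265
clock: 11.45
ee_pos: [0.4326, -0.3552, 0.1562]
tcp_rot: [-0.329, 1.545, 0.328]
wrist_force: [-0.3, 0.7, -0.6]
finger_gap: 0.267
shift [-0.0017  0.5737  0.4112] turn|q6 after [(np.float64(-266.0), -170), (np.float64(-86.0), 10)] t 11.5 F [-0.5 -0.3 -1.6] gap 0.265 pos [ 0.432  -0.3548  0.155 ]
320 280 [ 0.4215 -0.333   0.1527]
320 290 [ 0.4234 -0.3375  0.1508]
320 300 [ 0.4247 -0.3403  0.153 ]
320 330 [ 0.4299 -0.3521  0.1531]
320 340 [ 0.4317 -0.3562  0.1533]
```

View pics/w7.png

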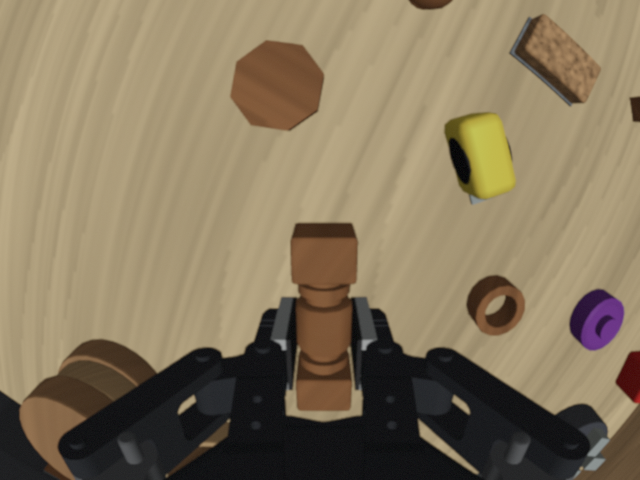

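The spindle is held level by its bead at (323,330).

```bash
python3 -m crank '0 .04 .0287 -4 0 0 20;0 .08 .0573 -12 0 0 20;0 .12 .086 -20 0 0 20;0 .16 .1147 -28 0 0 20;0 .2 .1433 -36 0 0 20;0 .24 .172 -44 0 0 20;0 .28 .2007 -52 0 0 20;0 .32 .2294 -60 0 0 20;0 .36 .258 -68 0 0 20;0 .4 .2867 -76 0 0 20;0 .44 .3154 -82 0 0 20;0 .48 .344 -86 0 0 20' >/dev/null
python3 -c "
from h import *
go(.5745,.3365,.155,110)"
```

```text
shift [-0.0015 -0.0609  0.0963] turn|q6 after [(np.float64(-179.8), -170), (np.float64(0.2), 10)] t 12.7 F [ 1.4 -1.  -0.9] gap 0.262 pos [0.5506 0.2251 0.1537]
```

```bash
python3 -m crank '0 -.024 .038 0 0 0 20;0 -.044 .07 0 0 0 20;0 -.057 .09 0 0 0 20;0 -.061 .097 0 0 0 20;0 -.061 .097 0 0 0 20;0 -.061 .097 0 0 0 20;0 -.061 .097 0 0 0 20' >/dev/null
python3 - <<'E'
from h import *
m=r.camera_model("wrist"); im,d=r.read_camera("wrist"); np.savez("w8.npz",im=im,d=d,**m);cv2.imwrite("pics/w8.png",im[:,:,::-1])
go(.5745,.3365,.037,110)
E
```

```text
shift [0.1189 0.0002 0.0028] turn|q6 after [(np.float64(-180.1), -170), (np.float64(-0.1), 10)] t 13.45 F [ 1.  -0.4 -0.5] gap 0.265 pos [0.5756 0.334  0.1559]
```

View pics/w8.png

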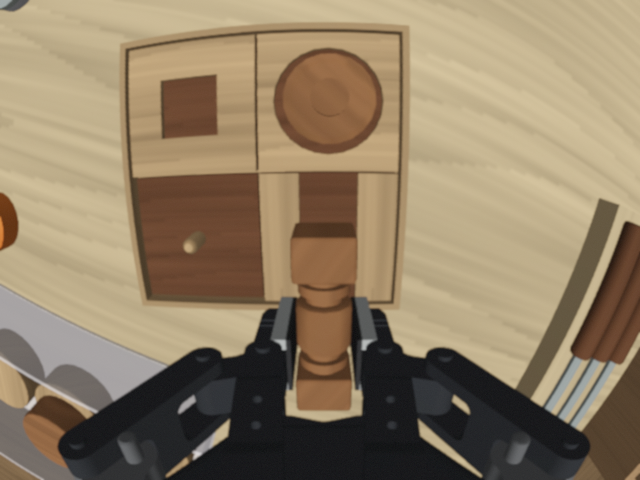

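The trough (328,195) lies under the spindle and parallel to it, and the foot is in its well at (329,100). I'll lower and release.

```bash
python3 -m crank '.03 0 .003 0 0 0 20;.06 0 .003 0 0 0 20;.08 0 .003 0 0 0 20;.095 0 .003 0 0 0 20;.105 0 .003 0 0 0 20;.112 0 .003 0 0 0 20;.118 0 .003 0 0 0 20;.118 0 .003 0 0 0 20;.118 0 .003 0 0 0 20'
python3 -m crank '0 0 0 0 0 0 34;0 0 0 0 0 0 45;0 0 0 0 0 0 45;-.03 0 0 0 0 0 45;-.07 0 0 0 0 0 45;-.11 0 0 0 0 0 60;-.13 0 0 0 0 0 80;-.13 0 0 0 0 0 80;-.13 0 0 0 0 0 80'
python3 - <<'E'
from h import *
m=r.camera_model("wrist"); im,d=r.read_camera("wrist"); np.savez("w9.npz",im=im,d=d,**m);cv2.imwrite("pics/w9.png",im[:,:,::-1])
s=r.sense();print(s["ee_pos"])
go(.592,-.347,.165,110)
E
```

```text
clock: 14.35
ee_pos: [0.575, 0.3384, 0.0385]
tcp_rot: [-1.462, 1.022, 1.461]
wrist_force: [0.3, -0.2, -0.3]
finger_gap: 0.26
clock: 15.25
ee_pos: [0.5747, 0.3383, 0.1678]
tcp_rot: [-1.461, 1.023, 1.461]
wrist_force: [-0.2, -0.2, -0.2]
finger_gap: 0.8
[0.57425278 0.33794108 0.16665061]
shift [ 0.0021  0.2175 -0.6497] turn|q6 after [(np.float64(-0.0), -50), (np.float64(180.0), 130)] t 15.3 F [-0.1  0.1 -0.5] gap 0.799 pos [0.5743 0.3379 0.1667]
```

View pics/w9.png

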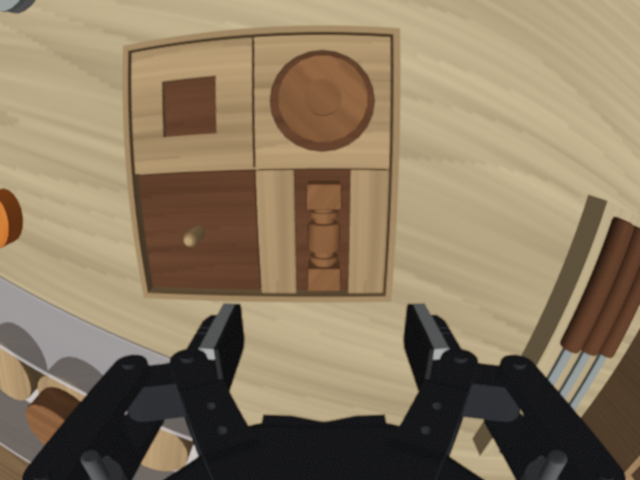

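The spindle lies between its rails at (323,237). The ring is next.

```bash
python3 -m crank '0 .0145 -.0433 0 0 0 80;0 .029 -.0867 0 0 0 80;0 .0435 -.13 0 0 0 80;0 .058 -.1733 0 0 0 80;0 .0725 -.2167 0 0 0 80;0 .087 -.26 0 0 0 80;0 .1015 -.3033 0 0 0 80;0 .116 -.3466 0 0 0 80;0 .1305 -.39 0 0 0 80;0 .145 -.4333 0 0 0 80;0 .1595 -.4766 0 0 0 80;0 .174 -.52 0 0 0 80' >/dev/null
python3 -m crank '0 .014 -.042 0 0 0 80;0 .028 -.085 0 0 0 80;0 .039 -.118 0 0 0 80;0 .0435 -.13 0 0 0 80;0 .0435 -.13 0 0 0 80;0 .0435 -.13 0 0 0 80'
python3 - <<'E'
from h import *
m=r.camera_model("wrist"); im,d=r.read_camera("wrist"); np.savez("w10.npz",im=im,d=d,**m);cv2.imwrite("pics/w10.png",im[:,:,::-1])
m=dict(np.load("w10.npz"))
p=m["R"]@np.array([.592,-.347,.013])+m["t"]; k=np.arctan2(np.hypot(p[0],p[1]),p[2])/np.hypot(p[0],p[1])*m["fx"]
uv=(p[0]*k+m["cx"],p[1]*k+m["cy"]); print("expected px",uv); blob(m,*uv,.013)
go(.592,-.347,.020,110)
E
```

```text
clock: 17.1
ee_pos: [0.592, -0.346, 0.1666]
tcp_rot: [-1.459, 1.023, 1.464]
wrist_force: [0.3, -0.3, 0.2]
finger_gap: 0.799
expected px (np.float64(321.2327328700151), np.float64(232.40827277918996))
blob px [317. 232.] xy 0.5934 -0.35 size 0.0511 0.0479 ang 19.9
shift [ 0.1471  0.0007 -0.0015] turn|q6 after [(np.float64(0.1), -50), (np.float64(180.1), 130)] t 17.15 F [-0.2  0.  -0.4] gap 0.802 pos [ 0.5923 -0.3455  0.1671]
```

View pics/w10.png

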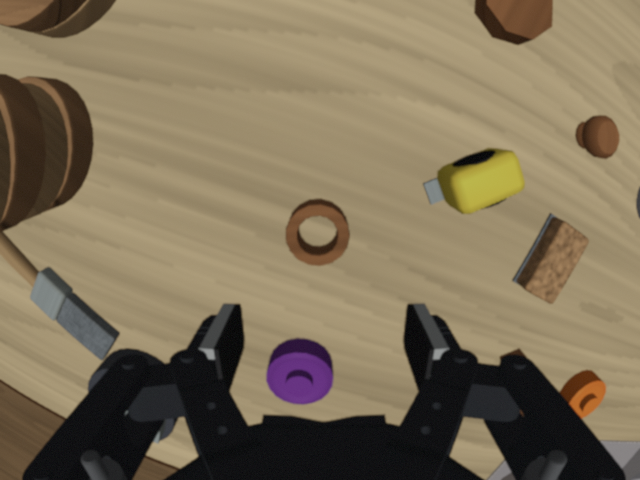

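The ring is at (317,232), measured at about (0.593, −0.349).

```bash
python3 -m crank '.03 .001 -.0035 0 0 0 80;.07 .001 -.0035 0 0 0 80;.1 .001 -.0035 0 0 0 80;.12 .001 -.0035 0 0 0 80;.135 .001 -.0035 0 0 0 80;.145 .001 -.0035 0 0 0 80;.145 .001 -.0035 0 0 0 80;.145 .001 -.0035 0 0 0 80'
python3 -m crank '0 0 0 0 0 0 48;0 0 0 0 0 0 48;0 0 0 0 0 0 48;0 0 0 0 0 0 48;0 0 0 0 0 0 48;0 0 0 0 0 0 48' 35
python3 -m crank '-.03 0 0 0 0 0 48;-.06 0 0 0 0 0 48;-.10 0 0 0 0 0 48;-.13 0 0 0 0 0 48;-.13 0 0 0 0 0 48;-.13 0 0 0 0 0 48'
python3 - <<'E'
from h import *
m=r.camera_model("wrist"); im,d=r.read_camera("wrist"); np.savez("w11.npz",im=im,d=d,**m);cv2.imwrite("pics/w11.png",im[:,:,::-1])
go(.608,.242,.152,110)
Z=np.array([[world(m,u,v,d[v,u])[2] if d[v,u]>0 else 0 for u in range(260,390,8)] for v in range(270,410,10)]); print((Z*1000).round().astype(int))
E
```

```text
clock: 17.95
ee_pos: [0.5933, -0.3506, 0.0238]
tcp_rot: [-1.463, 1.023, 1.461]
wrist_force: [0.9, -0.3, 0.1]
finger_gap: 0.8
clock: 18.55
ee_pos: [0.5936, -0.3512, 0.0246]
tcp_rot: [-1.464, 1.023, 1.459]
wrist_force: [-0.6, 0.7, 5.2]
finger_gap: 0.557
clock: 19.15
ee_pos: [0.593, -0.351, 0.1536]
tcp_rot: [-1.463, 1.023, 1.459]
wrist_force: [-0.6, -0.6, -1.1]
finger_gap: 0.557
shift [ 3.000e-04 -2.172e-01  5.516e-01] turn|q6 after [(np.float64(-0.0), 2)] t 19.2 F [ 0.6 -0.  -0.5] gap 0.551 pos [ 0.5924 -0.3506  0.1521]
[[  0   0   2   0 133 136 141 141 142 142 139 136   1   0   1   1   0]
 [ -1   0   1 136 143 149 150 150 151 152 149 147 143 135   0   0   0]
 [  1   0 139 149   0 155 156 155 156 155 155 155 155 147 135   0   0]
 [139  -1 152 156 155 157 155 156 155 155 155 157 156 155 153  -1 141]
 [149 155 155 156 155 155   0   0   1   1   0 155 155 156   0 148 148]
 [154 155 156 157   1   1   1   0   0   1   0   1 154 155 156 156   0]
 [156 156 155 155 138   0   0   0   1   1   1   0 137 155 155 155 158]
 [157 155 155 154 143 137 133 130   1 131 132 137 145 155 156 155 159]
 [159 156 155 156 149 145 142 141 139 140 140 145 151 155 155 155 162]
 [162   0 155 156 154 152 148 148 146 147 148 152 155 155 155   0 162]
 [162   1  21 155 156 155 155 153 152 152 154 155 156 156   0   1 165]
 [166   0  26  25 156 155 155 155 156 155 155 156   1   1   1   1 168]
 [  1   0  27  25  34  35  35  32  24  25  -1   0   1   0   1   1   1]
 [  1   0   0  25  34  34   0  35  24  27   0   0   1   0   0   1   0]]
```

The ring is held level: the depth grid shows its top at about 155 mm and a clear bore. I'll carry it over the peg.

```bash
python3 -m crank '0 -.0158 .04 0 0 0 48;0 -.0335 .085 0 0 0 48;0 -.0512 .13 0 0 0 48;0 -.069 .175 0 0 0 48;0 -.0866 .22 0 0 0 48;0 -.1043 .265 0 0 0 48;0 -.122 .31 0 0 0 48;0 -.14 .355 0 0 0 48;0 -.1575 .4 0 0 0 48;0 -.1752 .445 0 0 0 48;0 -.193 .49 0 0 0 48;0 -.207 .525 0 0 0 48' >/dev/null
python3 -m crank '0 -.0083 .022 0 0 0 48;0 -.0102 .0266 0 0 0 48;0 -.0102 .0266 0 0 0 48;0 -.0102 .0266 0 0 0 48;0 -.0102 .0266 0 0 0 48'
python3 - <<'E'
from h import *
m=r.camera_model("wrist"); im,d=r.read_camera("wrist"); np.savez("w12.npz",im=im,d=d,**m);cv2.imwrite("pics/w12.png",im[:,:,::-1])
go(.608,.242,.035,110)
E
```

```text
clock: 20.9
ee_pos: [0.6082, 0.2405, 0.1525]
tcp_rot: [-1.46, 1.025, 1.461]
wrist_force: [0.4, -0.5, 0.4]
finger_gap: 0.554
shift [ 0.1177 -0.0002  0.0015] turn|q6 after [(np.float64(-0.1), 2)] t 20.95 F [ 0.4  0.1 -0.9] gap 0.556 pos [0.6083 0.2405 0.1527]
```

View pics/w12.png

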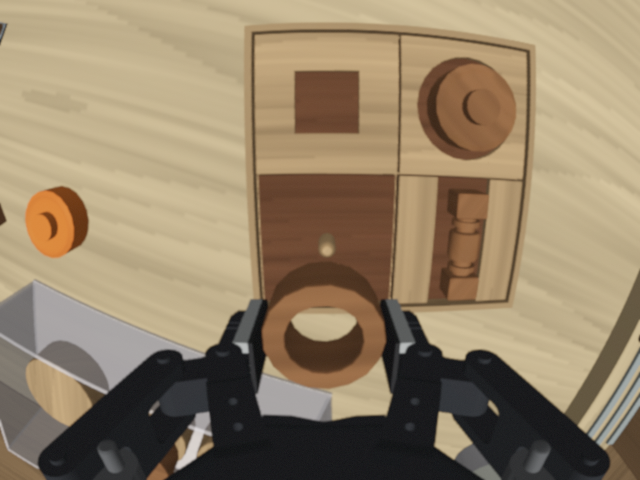

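The peg at (327,245) should pass into the bore. The clear box stands near, so I'll check its distance and the peg's position before descending.

```bash
python3 - <<'E'
from h import *
m=dict(np.load("w12.npz"))
print("peg top",castw(m,[(327,241)],.035)[0].round(4))
d=m["d"]
for u,v in((36,282),(36,290),(120,330),(325,395),(328,405),(300,388)): print(u,v,world(m,u,v,d[v,u]).round(3) if d[v,u] else None)
t=dict(np.load("top0.npz")); 
for u,v in((160,115),(200,112),(240,112),(240,125),(240,131),(160,131),(160,134)):
    z=t["d"][v,u]; print("top",u,v,(t["R"].T@(np.array([(u-t["cx"])/t["fx"]*z,(v-t["cy"])/t["fy"]*z,z])-t["t"])).round(3))
E
```

```text
peg top [0.6031 0.2416 0.035 ]
36 282 [ 0.75  -0.014  0.005]
36 290 [ 0.75  -0.004  0.016]
120 330 [0.75  0.098 0.017]
325 395 [0.75  0.294 0.008]
328 405 [0.751 0.297 0.019]
300 388 [0.751 0.27  0.007]
top 160 115 [0.75  0.267 0.071]
top 200 112 [0.749 0.193 0.086]
top 240 112 [0.749 0.123 0.085]
top 240 125 [0.75  0.132 0.033]
top 240 131 [0.75  0.137 0.008]
top 160 131 [0.749 0.289 0.01 ]
top 160 134 [0.746 0.292 0.001]
```

```bash
python3 -m crank '.03 .002 .002 0 0 0 48;.06 .002 .002 0 0 0 48;.08 .002 .002 0 0 0 48;.095 .002 .002 0 0 0 48;.105 .002 .002 0 0 0 48;.112 .002 .002 0 0 0 48;.1175 .002 .002 0 0 0 48;.1175 .002 .002 0 0 0 48;.1175 .002 .002 0 0 0 48'
python3 -m crank '0 0 0 0 0 0 62;0 0 0 0 0 0 70;0 0 0 0 0 0 70;-.03 0 0 0 0 0 70;-.07 0 0 0 0 0 70;-.11 0 0 0 0 0 80;-.13 0 0 0 0 0 80;-.13 0 0 0 0 0 80;-.13 0 0 0 0 0 80'
python3 - <<'E'
from h import *
m=r.camera_model("wrist"); im,d=r.read_camera("wrist"); np.savez("w13.npz",im=im,d=d,**m);cv2.imwrite("pics/w13.png",im[:,:,::-1])
def px(X):
    p=m["R"]@np.array(X)+m["t"]; k=np.arctan2(np.hypot(p[0],p[1]),p[2])/np.hypot(p[0],p[1])*m["fx"]; return int(p[0]*k+m["cx"]),int(p[1]*k+m["cy"])
for a in range(0,360,45):
    u,v=px([.607+.0195*np.cos(np.radians(a)),.242+.0195*np.sin(np.radians(a)),.037]); print(u,v,world(m,u,v,d[v,u]).round(3))
go(.424,-.152,.165,20)
E
```

```text
clock: 21.85
ee_pos: [0.6062, 0.2432, 0.036]
tcp_rot: [-1.462, 1.022, 1.46]
wrist_force: [0.5, 0.3, -0.3]
finger_gap: 0.552
clock: 22.75
ee_pos: [0.6058, 0.2432, 0.1652]
tcp_rot: [-1.462, 1.023, 1.461]
wrist_force: [-0.6, -0.1, -0.0]
finger_gap: 0.798
311 267 [0.626 0.241 0.038]
332 266 [0.62  0.255 0.037]
346 252 [0.607 0.261 0.037]
345 232 [0.593 0.255 0.037]
330 217 [0.587 0.242 0.037]
308 218 [0.593 0.228 0.037]
294 234 [0.607 0.222 0.038]
295 254 [0.621 0.228 0.036]
shift [-0.0004  0.3053 -0.3092] turn|q6 after [(np.float64(-90.0), -130), (np.float64(90.0), 50)] t 22.8 F [ 0.3  0.6 -0.8] gap 0.798 pos [0.6052 0.243  0.1641]
```

The depth points all round the ring's top read 37 mm, so it is seated. The knob is last.

```bash
python3 -m crank '0 .035 -.035 0 0 0 80;0 .07 -.07 0 0 0 80;0 .105 -.105 0 0 0 80;0 .14 -.14 0 0 0 80;0 .175 -.176 0 0 0 80;0 .21 -.212 0 0 0 80;0 .245 -.247 0 0 0 80;0 .275 -.278 0 0 0 80;0 .295 -.299 0 0 0 80;0 .3053 -.3092 0 0 0 80;0 .3053 -.3092 0 0 0 80;0 .3053 -.3092 0 0 0 80'
python3 - <<'E'
from h import *
m=r.camera_model("wrist"); im,d=r.read_camera("wrist"); np.savez("w14.npz",im=im,d=d,**m);cv2.imwrite("pics/w14.png",im[:,:,::-1])
m=dict(np.load("w14.npz"))
p=m["R"]@np.array([.424,-.152,.024])+m["t"]; k=np.arctan2(np.hypot(p[0],p[1]),p[2])/np.hypot(p[0],p[1])*m["fx"]
uv=(p[0]*k+m["cx"],p[1]*k+m["cy"]); print("expected px",uv); blob(m,*uv,.024)
go(.424,-.152,.030,110)
E
```

```text
clock: 24.0
ee_pos: [0.4239, -0.1516, 0.1641]
tcp_rot: [-1.459, 1.024, 1.463]
wrist_force: [-0.3, -0.0, 0.5]
finger_gap: 0.794
expected px (np.float64(321.915340693967), np.float64(237.83714953687914))
blob px [321. 238.] xy 0.4247 -0.1525 size 0.0367 0.0354 ang 19.9
shift [ 0.1344  0.0003 -0.0008] turn|q6 after [(np.float64(0.0), -40), (np.float64(180.0), 140)] t 24.05 F [ 0.8 -0.  -0.1] gap 0.8 pos [ 0.4242 -0.1512  0.1644]
```

View pics/w14.png

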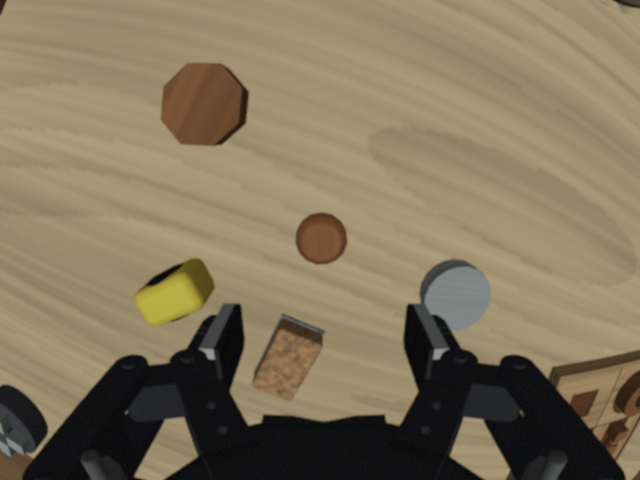

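The knob's head is at (321,238), with clear space for both fingers.

```bash
python3 -m crank '.03 0 -.001 0 0 0 75;.07 0 -.001 0 0 0 75;.1 0 -.001 0 0 0 75;.118 0 -.001 0 0 0 75;.13 0 -.001 0 0 0 75;.1365 0 -.001 0 0 0 75;.1365 0 -.001 0 0 0 75;.1365 0 -.001 0 0 0 75'
python3 -m crank '0 0 0 0 0 0 36;0 0 0 0 0 0 36;0 0 0 0 0 0 36;0 0 0 0 0 0 36;0 0 0 0 0 0 36;0 0 0 0 0 0 36;0 0 0 0 0 0 36' 35
python3 -m crank '-.03 0 0 0 0 0 36;-.06 0 0 0 0 0 36;-.10 0 0 0 0 0 36;-.13 0 0 0 0 0 36;-.13 0 0 0 0 0 36;-.13 0 0 0 0 0 36'
python3 - <<'E'
from h import *
m=r.camera_model("wrist"); im,d=r.read_camera("wrist"); np.savez("w15.npz",im=im,d=d,**m);cv2.imwrite("pics/w15.png",im[:,:,::-1])
go(.514,.209,.158,110)
Z=np.array([[world(m,u,v,d[v,u])[2] if d[v,u]>0 else 0 for u in range(268,380,8)] for v in range(280,390,10)]); print((Z*1000).round().astype(int))
E
```

```text
clock: 24.85
ee_pos: [0.4255, -0.1527, 0.0295]
tcp_rot: [-1.463, 1.023, 1.461]
wrist_force: [0.1, 0.5, 0.3]
finger_gap: 0.75
clock: 25.55
ee_pos: [0.4255, -0.153, 0.0299]
tcp_rot: [-1.463, 1.023, 1.459]
wrist_force: [-0.2, 1.1, 5.8]
finger_gap: 0.429
clock: 26.15
ee_pos: [0.4252, -0.1529, 0.1594]
tcp_rot: [-1.463, 1.023, 1.459]
wrist_force: [0.6, -0.7, -1.4]
finger_gap: 0.425
shift [ 0.0004 -0.2077  0.3094] turn|q6 after [(np.float64(-0.0), 2)] t 26.2 F [-0.6  0.2 -1. ] gap 0.428 pos [ 0.4246 -0.1527  0.1584]
[[  0   1   0   0   0   0 130 131 129   1   0   2   0   0]
 [  1   1   1   1 150 152 153 155 153 152 147   1   0  -1]
 [146 145   1 153 159 157 159 159 160 160 158 154   1 145]
 [154 155 157 159 161 162 162 163 162 163 160 160 154 155]
 [162 155 160 162 164 164 163 165 164 164 163 161 159 159]
 [170 158 162 164 165 164 166 164 165 165 164 164 162 160]
 [176 161 163 164 165 164 166 165 165 165 165 164 162 163]
 [176 162 162 164 164 165 166 166 166 165 164 164 163 164]
 [177   0  25 163 164 164 165 165 165 164 164 163   1 166]
 [176 165  26  25 163 164 164 165 164 164 162   1   0 167]
 [177  26  26  25  26   1   0   1   1   1   1   0   1 170]]
```

View pics/w15.png

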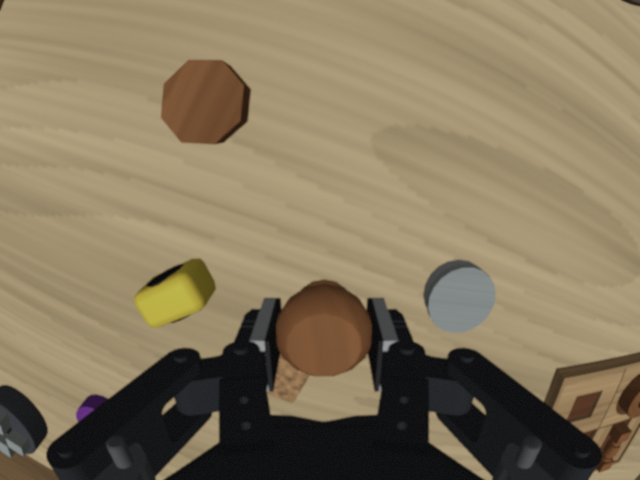

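The knob is held level at (323,330), its top symmetric in the depth grid. I'll carry it to the square well and check the well's position numerically.

```bash
python3 -m crank '0 -.0235 .035 0 0 0 36;0 -.047 .07 0 0 0 36;0 -.0705 .105 0 0 0 36;0 -.094 .14 0 0 0 36;0 -.1175 .175 0 0 0 36;0 -.141 .21 0 0 0 36;0 -.1645 .245 0 0 0 36;0 -.188 .28 0 0 0 36;0 -.2 .298 0 0 0 36;0 -.2077 .3094 0 0 0 36;0 -.2077 .3094 0 0 0 36;0 -.2077 .3094 0 0 0 36'
python3 - <<'E'
from h import *
go(.514,.209,.0405,110)
# square well seen in the earlier wrist view over the trough (w9: dark square) and over the foot (w4)
for f,u,v in(("w9.npz",190,106),("w4.npz",324,350),("w13.npz",324,100)):
    m=dict(np.load(f)); g=((m["im"][:,:,0]<120)*1).astype(np.uint8); n,l,st,ce=cv2.connectedComponentsWithStats(g); i=l[v,u]
    c,_=cv2.findContours((l==i).astype(np.uint8),0,1); P=castw(m,c[0][:,0],.017)[:,:2].astype(np.float32); print(f,i,st[i],np.round(cv2.minAreaRect(P)[0]+cv2.minAreaRect(P)[1],4))
E
```

```text
clock: 27.4
ee_pos: [0.5137, 0.2082, 0.158]
tcp_rot: [-1.461, 1.026, 1.462]
wrist_force: [0.1, -0.2, 0.3]
finger_gap: 0.429
shift [ 0.1174 -0.0008  0.0007] turn|q6 after [(np.float64(-0.0), 2)] t 27.4 F [ 0.1 -0.2  0.3] gap 0.429 pos [0.5137 0.2082 0.158 ]
w9.npz 4 [ 162   76   54   61 2949] [0.5155 0.2092 0.043  0.0434]
w4.npz 27 [ 298  329   52   43 2093] [0.5157 0.2091 0.0434 0.0439]
w13.npz 5 [ 291   75   62   59 3562] [0.5151 0.2092 0.0425 0.0436]
```

```bash
python3 -m crank '.03 -.002 0 0 0 0 36;.06 -.002 0 0 0 0 36;.08 -.002 0 0 0 0 36;.095 -.002 0 0 0 0 36;.105 -.002 0 0 0 0 36;.112 -.002 0 0 0 0 36;.1175 -.002 0 0 0 0 36;.1175 -.002 0 0 0 0 36;.1175 -.002 0 0 0 0 36'
python3 -m crank '0 0 0 0 0 0 50;0 0 0 0 0 0 60;0 0 0 0 0 0 60;-.03 0 0 0 0 0 60;-.07 0 0 0 0 0 60;-.11 0 0 0 0 0 80;-.13 0 0 0 0 0 80;-.13 .03 -.02 0 0 0 80;-.13 .06 -.05 0 0 0 80;-.13 .08 -.09 0 0 0 80;-.13 .08 -.09 0 0 0 80;-.13 .08 -.09 0 0 0 80'
python3 - <<'E'
from h import *
go(.5,.2,.16,110)
m=r.camera_model("wrist"); im,d=r.read_camera("wrist"); np.savez("w16.npz",im=im,d=d,**m)
t,td=r.read_camera("top"); sc,_=r.read_camera("scene")
a=cv2.resize(im,(533,400)); b=cv2.resize(t[155:320,80:240],(267,275)); c=cv2.resize(sc[140:230,310:450],(267,171)); bc=cv2.vconcat([b,c])[:400]; bc=cv2.copyMakeBorder(bc,0,400-bc.shape[0],0,0,0)
cv2.imwrite("pics/final.png",cv2.hconcat([a,bc])[:,:,::-1])
def px(X):
    p=m["R"]@np.array(X)+m["t"]; k=np.arctan2(np.hypot(p[0],p[1]),p[2])/np.hypot(p[0],p[1])*m["fx"]; return int(p[0]*k+m["cx"]),int(p[1]*k+m["cy"])
u=np.array([np.cos(np.radians(20)),np.sin(np.radians(20))])
for n,c0,rad,h in(("knob top (47)",(.515,.209),.004,.047),("ring (37)",(.607,.242),.0195,.037),("foot rim (37)",(.480,.303),.022,.037),("spindle bead (35)",(.575,.338),.004,.035)):
    q=[]
    for k in range(0,360,60):
        U,V=px([c0[0]+rad*np.cos(np.radians(k)),c0[1]+rad*np.sin(np.radians(k)),h])
        if 0<=U<640 and 0<=V<480: q.append(round(float(world(m,U,V,d[V,U])[2])*1000,1))
    print(n,q)
# spindle end blocks
for s in(-.032,.032):
    U,V=px([.575+s*u[0],.338+s*u[1],.035]); print("spindle end (35)",world(m,U,V,d[V,U]).round(4))
E
```

```text
clock: 28.3
ee_pos: [0.5164, 0.2097, 0.0419]
tcp_rot: [-1.462, 1.023, 1.461]
wrist_force: [-0.6, -0.1, -0.2]
finger_gap: 0.426
clock: 29.5
ee_pos: [0.4717, 0.0971, 0.1717]
tcp_rot: [-1.46, 1.024, 1.459]
wrist_force: [0.0, -0.3, -0.7]
finger_gap: 0.799
shift [ 0.0118 -0.0615  0.0872] turn|q6 after [(np.float64(-0.1), 2)] t 29.5 F [ 0.  -0.3 -0.7] gap 0.799 pos [0.4717 0.0971 0.1717]
knob top (47) [190.5, 189.9, 185.9, 185.2, 186.1, 187.9]
ring (37) [236.6, 234.5, 231.0, 227.6, 37.0, 36.8]
foot rim (37) [35.1, 45.5, 35.5, 35.8, 36.4, 36.0]
spindle bead (35) [214.0, 213.9, 213.9, 213.8, 214.0, 214.0]
spindle end (35) [0.4417 0.1456 0.2174]
spindle end (35) [0.4594 0.1524 0.2169]
```

View pics/final.png

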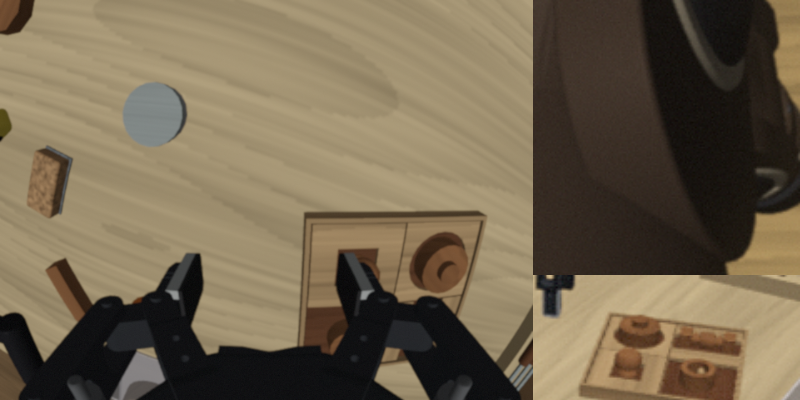

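The scene inset (lower right) shows all four parts in their holders with the knob upright. The fingers hide the knob and spindle from the wrist camera, so I'll back off and check heights with the top depth.

```bash
python3 -m crank '-.02 .03 -.04 0 0 0 80;-.02 .06 -.08 0 0 0 80;-.02 .09 -.12 0 0 0 80;-.02 .12 -.16 0 0 0 80;-.02 .15 -.2 0 0 0 80;-.02 .16 -.25 0 0 0 80;-.02 .16 -.3 0 0 0 80;-.02 .16 -.3 0 0 0 80;-.02 .16 -.3 0 0 0 80'
python3 - <<'E'
from h import *
m=r.camera_model("top"); im,d=r.read_camera("top")
def at(X):
    p=m["R"]@np.array(X)+m["t"]; U=int(round(p[0]/p[2]*m["fx"]+m["cx"])); V=int(round(p[1]/p[2]*m["fy"]+m["cy"])); z=d[V,U]
    return (m["R"].T@(np.array([(U-m["cx"])/m["fx"]*z,(V-m["cy"])/m["fy"]*z,z])-m["t"]))[2]*1000
u=np.array([np.cos(np.radians(20)),np.sin(np.radians(20)),0])
for n,c,rad in(("knob 47",(.515,.209,.046),.005),("ring 37",(.606,.242,.037),.0195),("foot 37",(.481,.304,.037),.022),("empty table",(.424,-.152,0),.01)):
    print(n,[round(float(at(np.array(c)+rad*np.array([np.cos(a),np.sin(a),0]))),1) for a in np.radians(range(0,360,60))])
print("spindle 35",[round(float(at(np.array([.575,.338,.035])+s*u)),1) for s in(-.032,-.003,.003,.032)])
for n,c in(("stick 24",(.672,-.1,.024)),("oct 26",(.359,-.263,.026))): print(n,round(float(at(c)),1))
E
```

```text
clock: 30.55
ee_pos: [0.4245, -0.2393, 0.1906]
tcp_rot: [-1.459, 1.024, 1.462]
wrist_force: [-0.4, 0.3, -0.4]
finger_gap: 0.802
knob 47 [46.1, 45.2, 47.0, 45.8, 46.4, 45.8]
ring 37 [37.4, 39.4, 38.4, 37.0, 36.2, 36.1]
foot 37 [38.4, 36.3, 34.4, 33.1, 35.9, 34.3]
empty table [-0.3, -0.3, 1.0, -0.4, -1.9, 1.0]
spindle 35 [36.3, 36.0, 33.2, 38.6]
stick 24 25.2
oct 26 25.0
```

```bash
python3 -c "
from plant import r
print(r.hand_in(), r.sense()['clock'])"
```

```text
the job is handed in; nothing more can be done
the job is handed in; nothing more can be done
```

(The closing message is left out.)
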